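Gauge a sample vial and hold it over the free carousel pocket

TASK

Two capped vials stand on the bench and only one is slim enough for the sampler: find it by sliding it down into the bore of the aluminium gauge block, fully home, and lift it out again; leave the one that does not fit standing upright on the bench. Then carry the slim vial over the sampler's guard and hold it still and upright about 1 cm above the empty carousel pocket, in line with it, and finish while still holding it there. Touch no part of the sampler, tip neither vial over, and leave everything else on the bench alone.

Things in the scene. Friction and masses are not known exactly. Their poses are not given: they have to be found in the camera images.
- vial_a_mid (a point): centre (half-way up, 36 mm above the foot) of one of the two loose capped amber vials standing on the bench, 72 mm tall: straight body 50 mm tall, a 20 mm neck, and a black cap 30 mm across and 16 mm tall (from 56 to 72 mm above the foot), 45 g or so. One of the two has a 25 mm body, the other a 30 mm body; they look the same from above; the gauge tells which is which. z is up along the vial
- vial_a_base (a point): centre of the underside of that same vial (36 mm below vial_a_mid), z up along the vial
- vial_b_mid (a point): centre (half-way up, 36 mm above the foot) of the other of the two loose capped vials, 72 mm tall, cap 30 mm across and 16 mm tall at the top; body 25 or 30 mm. z is up along the vial
- vial_b_base (a point): centre of the underside of that other vial (36 mm below vial_b_mid), z up along the vial
- gauge_mouth (a point): centre of the mouth of the blind bore in the top of the gauge, a fixed aluminium block 70 x 70 x 36 mm on the bench; bore 27.5 mm across, 26 mm deep, slightly chamfered; z up out of the bore. The 25 mm vial slides to the bottom, the 30 mm vial stops at the mouth
- pocket (a point): centre of the mouth (upper rim) of the one empty pocket of the carousel, 95 mm above the bench; the pocket is an upright tube 36 mm outside, 28 mm inside, 50 mm deep; z up. It is one of 12 on a 170 mm circle, 44 mm apart; the 11 others hold fixed capped vials whose tops stand 24 mm above the mouths. The carousel turns if it is knocked
- sampler: the sampler, fixed on the bench; origin at bench height on the carousel's axis, z up, carousel 212 mm across. On its -y side, 128 mm from the axis, stands an upright sheet guard 240 mm long (along x), 5 mm thick, its top 130 mm above the bench, between the gauge and the carousel. On its +y side, 240 mm from the axis, a black tower 130 x 100 mm, top 200 mm above the bench. The hub's top is 128 mm above the bench
- spare_cap: bystander, leave alone: loose black cap lying on the bench among the vials, 30 mm across, 16 mm tall; origin under its centre
- screwdriver: bystander, leave alone: screwdriver with a grey handle lying on the bench, 120 mm long; origin at its middle on the bench
- beaker: bystander, leave alone: clear open beaker, 60 mm across, 70 mm tall; origin under its centre
- solvent: bystander, leave alone: amber solvent bottle, 64 mm across, 130 mm tall; origin under its centre
- septa_jar: bystander, leave alone: white jar, 56 mm across, 60 mm tall; origin under its centre
- tip_box: bystander, leave alone: grey closed tip box 90 x 120 x 50 mm; origin under its centre

How it is judged:
By the outcome, as a careful person would: the job done as asked, in the order asked, and still so for the second after the job is handed in, while the arm keeps its last pose, push and grip.
It also fails if it takes over 72 s, if anything falls off the work surface, if the arm or the gripper's body presses on something with over 40 N, if the wrist force passes 120 N, or if a joint passes its speed limit or range.

ROBOT

A 7-joint arm with a two-finger parallel gripper is mounted at the origin on the work surface. World frame = base frame: x ahead of the robot, y to its left, z up, the work surface at z = 0. Lengths are in m, angles in rad, forces in N, time in s.
With the tool pointing down it reaches from about 0.4 to 0.85 m from the base axis. Payload 10.4 kg.
Tool frame: the origin (TCP) lies on the centre line of the jaws, within the pads' length; the fingertips stand r.tip_extent ahead of it and the grasp point (between the pads) lies 8 mm behind it (r.tip_extent is the distance from the TCP to the fingertips, in m); z points along the fingers, y is the direction in which the jaws open and shut (so a half turn about z gives the same grasp; the last joint's range is limited). The gripper opens to 87 mm and grips with 3 to 60 N. Pads are 19 mm wide; open, the fingers measure 117 mm over their backs; the gripper's body (75 mm by 190 mm) begins 51 mm behind the grasp point.
Start: joints at [-1.318, 0.332, -0.065, 1.46, 0.022, 1.35, -0.088], TCP at [0.17, 0.601, 0.201] pointing down, gripper open.
Joint ranges: [-2.6, 2.6], [-0.5, 2.12], [-1.47, 1.34], [0.16, 2.42], [-1.27, 4.41], [0.06, 2.06], [-2.6, 2.6]. Speed limits (rad/s): [2.22, 2.22, 2.79, 2.79, 3.14, 3.14, 3.14].

INTERFACE

Orientations are given as a unit quaternion [x, y, z, w].
In Python, from bench import r gives the robot as it stands.
- The arm moves only by the shell command python3 -m jog 'ROWS' [FORCE]. ROWS is JSON, a list of rows, each a list of 7 numbers: the shift along the tool's x, y, z in cm, then the turn, a rotation vector about the tool's x, y, z in rad, then the opening, from -1 (shut) to 1 (fully open). In form: [[tx, ty, tz, wx, wy, wz, jaw], ...]. A call has 1 to 20 rows; each row shifts and turns the commanded pose from where the row before left it, along the tool's axes as they then stand; what a row does not reach is not made up. A row lasts 1/8 s, in which the tool goes at most 62.5 mm and 10.7 degrees, less where a joint would pass 70% of its speed; a pose out of reach is approached as far as the arm can. A call with a gripper value outside its range is refused whole. The fingers move at their own pace and stop on an object; FORCE is the grip in N (left out, the last holds). Time passes only in rows, so rows that do not move let the fingers close. It gives the time, the measured TCP pose, the force and the opening at its end, in the units of the state.
- r.read_state(): the state, without advancing time (a new reading comes with each control period).
- r.camera(name): name is "scene" or "top"; returns a dict with "frame" (480x640x3 uint8, red, green, blue), "fx", "fy", "cx", "cy" (pixels), "k1" (the pictures are not rectified: a ray, as slopes to the right and down, at radius r is drawn at 1 + k1 r^2 times it, then the intrinsics apply), "camera_from_world" (4x4, takes a point from world to camera coordinates). Camera axes: x right, y down, z forward; pixel columns grow to the right and rows downward; lengths in m; the calibration is good to about 2 mm. A picture is of the moment at which its call begins. There is no depth.
- r.close_job(): hands the job in, once; it reports no verdict.
Trained networks look in a picture, given as the dict that the camera call returned (one of the last four; its "shot" number tells which), for a name from the list of things; names that differ only in an ending like _2 or _b are one class to them, and where a whole thing is asked for, a point or a joint stands for the part that bears it (a point fixed in the world has none). Each returns a list of dicts, best first, with "score" (0 to 1); they miss things now and then, are a little off and sometimes report something else, mostly with a low value. They report only what shows in the picture. A call takes as long as a camera call.
- r.search_frame(picture, thing): "rect" ([left, top, right, bottom] in pixels, round what is visible of it).
The state is a dict: "time": time; "joint_positions": joint angles; "joint_vel": joint speeds; "joint_torque": joint torques, N m; "ee_pos": TCP position; "eef_rot": TCP orientation; "ft_force": force on the tool from outside, world axes, zero at the start; "torque": the same for the moment, N m; "width": finger opening in m.
Only numpy, scipy, OpenCV 4.12 (cv2) and the standard library are available. Lean on these libraries where they do the work, as an engineer would, in place of code of your own. Each camera call takes 0.05 s, during which the arm holds its last target.

## Working session

There is one attempt and no reset: what is moved stays moved. The work goes in short steps, Python scripts to look and compute and a shell command to move; the robot and the scene stay as the last step left them, time stands still between calls to the robot, and variables do not carry over. Pictures are saved under pics/ and viewed, and the job is handed in when it is done.

```bash
mkdir -p pics; ls; cat > h.py <<'E'
import numpy as np, cv2
from bench import r
def save(p,n): cv2.imwrite(n,cv2.cvtColor(p["frame"],cv2.COLOR_RGB2BGR))
def proj(p,X):
    c=p["camera_from_world"]@np.append(X,1); s=c[:2]/c[2]; s=s*(1+p["k1"]*(s@s))
    return np.array([p["fx"]*s[0]+p["cx"],p["fy"]*s[1]+p["cy"]])
def ray(p,uv):
    d=np.array([(uv[0]-p["cx"])/p["fx"],(uv[1]-p["cy"])/p["fy"]]); s=d.copy()
    for _ in range(30): s=d/(1+p["k1"]*(s@s))
    M=p["camera_from_world"]; R=M[:3,:3]; o=-R.T@M[:3,3]; return o,R.T@np.append(s,1)
def atz(p,uv,z):
    o,d=ray(p,uv); return o+d*(z-o[2])/d[2]
E
python3 - <<'E'
from h import *
s=r.read_state(); print({k:np.round(v,3) for k,v in s.items()}, r.tip_extent)
for n in ["scene","top"]:
    p=r.camera(n); save(p,f"pics/{n}0.png"); print(n,p["fx"],p["k1"],np.round(p["camera_from_world"],3).tolist())
    for t in ["vial_a_mid","gauge_mouth","pocket","sampler","spare_cap","screwdriver","beaker","solvent","septa_jar","tip_box"]:
        for d in r.search_frame(p,t)[:4]: print(t,np.round(d["rect"]),round(d["score"],2))
E
```

```text
pics
{'time': np.float64(0.0), 'joint_positions': array([-1.318,  0.333, -0.065,  1.461,  0.022,  1.35 , -0.089]), 'joint_vel': array([ 0.001, -0.   ,  0.002,  0.002,  0.001,  0.001, -0.   ]), 'joint_torque': array([-0.0000e+00, -6.2325e+01,  2.5000e-02, -3.8992e+01, -6.1000e-02,
        3.9000e-02,  0.0000e+00]), 'ee_pos': array([0.17 , 0.601, 0.2  ]), 'eef_rot': array([ 0.137,  0.991, -0.001, -0.   ]), 'ft_force': array([-0.24 , -0.705, -0.032]), 'torque': array([ 0.005, -0.018, -0.058]), 'width': np.float64(0.087)} 0.011
scene 606.5673894303543 -0.08490488191056884 [[0.486, 0.874, -0.002, -0.122], [0.67, -0.373, -0.642, -0.383], [-0.562, 0.311, -0.767, 1.508], [0.0, 0.0, 0.0, 1.0]]
vial_a_mid [252. 271. 269. 306.] 0.82
gauge_mouth [269. 235. 311. 276.] 0.61
pocket [410. 143. 522. 245.] 0.62
sampler [370.  91. 624. 287.] 0.95
screwdriver [286. 182. 315. 221.] 0.73
screwdriver [269. 235. 309. 277.] 0.4
beaker [329. 312. 370. 361.] 0.95
beaker [204. 229. 225. 265.] 0.63
solvent [247. 340. 293. 405.] 0.62
solvent [252. 273. 271. 308.] 0.35
septa_jar [221. 190. 254. 232.] 0.65
tip_box [ 98. 317. 180. 393.] 0.85
top 490.5541006187847 -0.12990139726673283 [[-0.026, -0.999, 0.033, -0.194], [-0.998, 0.024, -0.061, 0.539], [0.06, -0.034, -0.998, 0.967], [0.0, 0.0, 0.0, 1.0]]
vial_a_mid [365. 200. 383. 220.] 0.55
gauge_mouth [305. 223. 351. 268.] 0.83
gauge_mouth [384. 232. 398. 243.] 0.38
pocket [ 87. 160. 205. 270.] 0.89
pocket [  0. 133. 231. 294.] 0.4
sampler [  0. 134. 232. 297.] 0.95
sampler [384. 232. 400. 246.] 0.68
spare_cap [382. 234. 395. 246.] 0.71
screwdriver [278. 279. 295. 337.] 0.6
beaker [311. 120. 343. 151.] 0.68
solvent [380. 114. 421. 153.] 0.56
septa_jar [379. 113. 417. 154.] 0.24
septa_jar [364. 199. 382. 222.] 0.22
tip_box [446. 181. 515. 233.] 0.84
```

View pics/scene0.png

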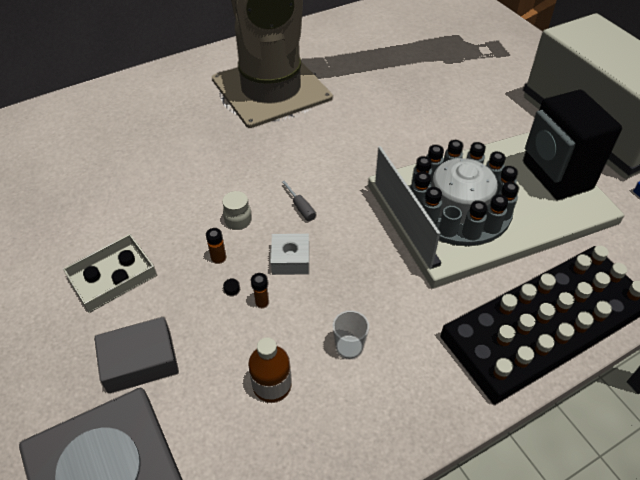

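View pics/top0.png

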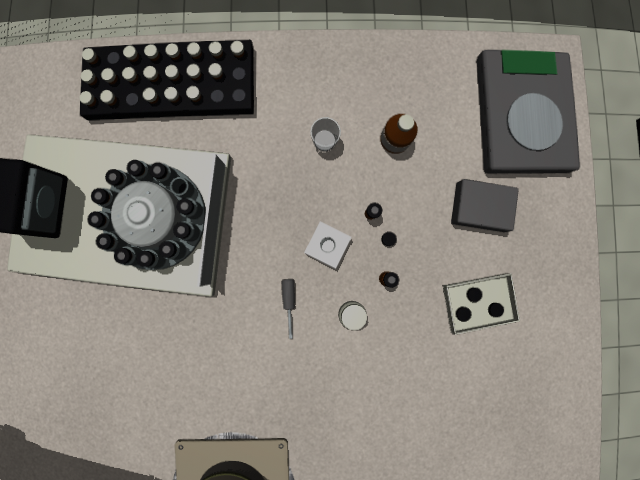

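```bash
python3 - <<'E'
import cv2
a=cv2.imread("pics/top0.png");b=cv2.imread("pics/scene0.png")
x=cv2.resize(a[190:300,295:415],None,fx=5,fy=5,interpolation=cv2.INTER_CUBIC)
cv2.imwrite("pics/c1.png",x)
cv2.imwrite("pics/c2.png",cv2.resize(a[140:300,80:240],None,fx=3.7,fy=3.7,interpolation=cv2.INTER_CUBIC))
cv2.imwrite("pics/c3.png",cv2.resize(b[215:315,195:325],None,fx=6,fy=6,interpolation=cv2.INTER_CUBIC))
cv2.imwrite("pics/c4.png",cv2.resize(b[130:270,370:540],None,fx=4.2,fy=4.2,interpolation=cv2.INTER_CUBIC))
E
```

```text
(no output)
```

View pics/c1.png

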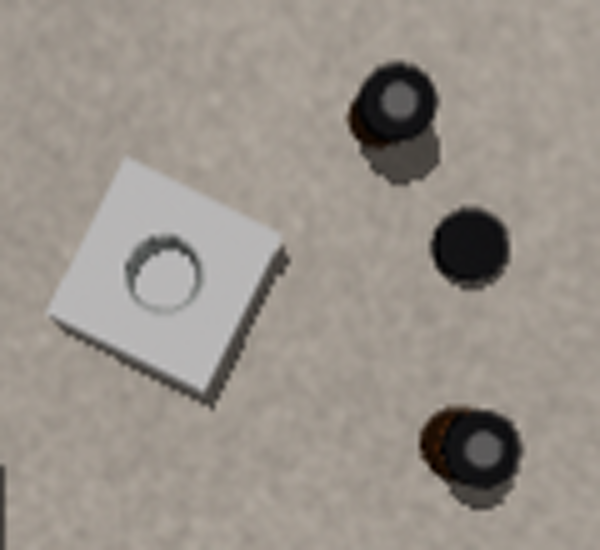

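View pics/c2.png

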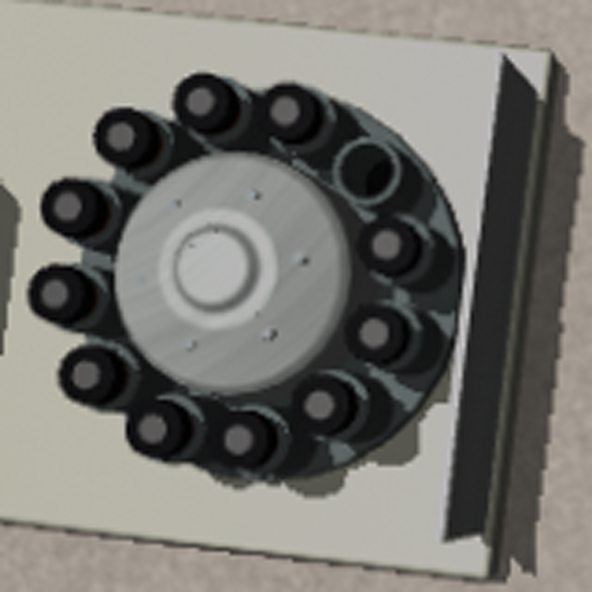

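View pics/c3.png

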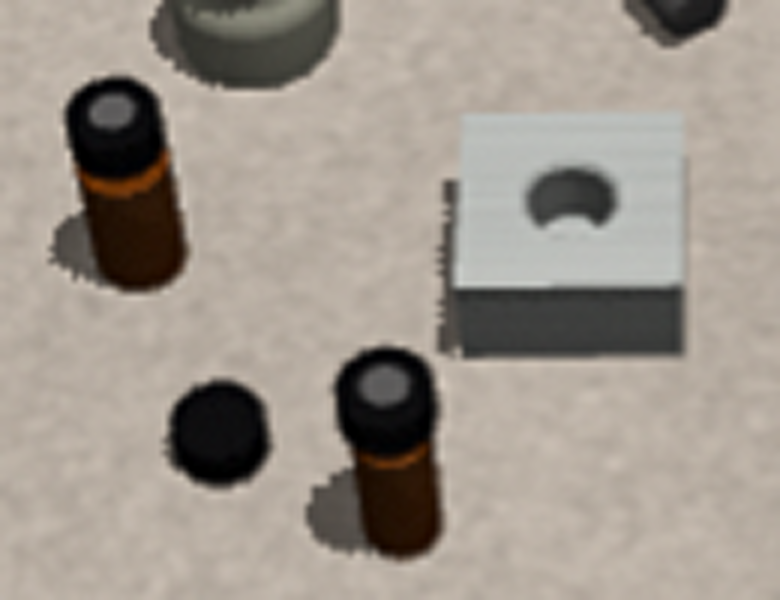

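View pics/c4.png

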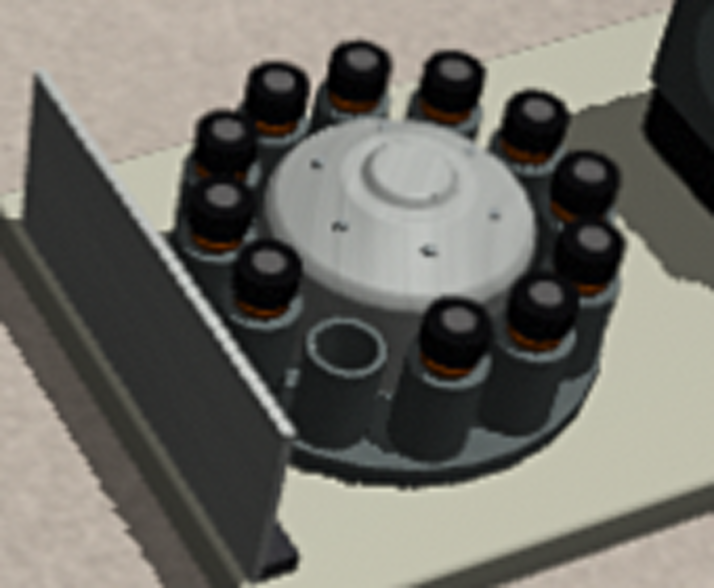

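```bash
cat >> h.py <<'E'
from scipy.optimize import least_squares
def tri(ps,uvs,z=None):
    if z is None:
        f=lambda X: np.concatenate([proj(p,X)-u for p,u in zip(ps,uvs)])
        s=least_squares(f,[.6,-.1,.05]); return s.x,np.round(s.fun,2)
    f=lambda X: np.concatenate([proj(p,np.append(X,z))-u for p,u in zip(ps,uvs)])
    s=least_squares(f,[.6,-.1]); return s.x,np.round(s.fun,2)
E
python3 - <<'E'
from h import *
t=r.camera("top");s=r.camera("scene")
T=lambda x,y,k,ox,oy:np.array([(x+.5)/k-.5+ox,(y+.5)/k-.5+oy])
c1=lambda x,y:T(x,y,5,295,190);c2=lambda x,y:T(x,y,3.7,80,140);c3=lambda x,y:T(x,y,6,195,215);c4=lambda x,y:T(x,y,4.2,370,130)
def go(n,a,b,z):
    print(n,tri([t,s],[a,b],z),atz(t,a,z)[:2].round(4),atz(s,b,z)[:2].round(4),tri([t,s],[a,b])[0].round(4))
go("slim",c1(399,100),c3(385,385),.072)
go("fat",c1(484,450),c3(112,110),.072)
go("gauge",c1(163,273),c3(572,201),.036)
go("pocket",c2(366,170),c4(346,347),.095)
# gauge corners
ga=[c1(126,158),c1(286,240),c1(209,394),c1(50,312)]
gb=[c3(683,113),c3(683,288),c3(457,288),c3(462,114)]
print("gT",np.array([atz(t,a,.036)[:2] for a in ga]).round(4).tolist(),"gS",np.array([atz(s,a,.036)[:2] for a in gb]).round(4).tolist())
caps=[(206,102),(291,112),(395,246),(379,332),(321,405),(246,440),(155,429),(87,375),(55,294),(68,209),(121,136)]
P=np.array([atz(t,c2(*c),.119)[:2] for c in caps])
f=lambda q:np.hypot(*(P-q[:2]).T)-.085
q=least_squares(f,P.mean(0)).x; print("axis",q, f(q).round(4)); a=np.degrees(np.arctan2(*(P-q).T[::-1])); print(np.sort(a).round(1))
capsS=[(276,83),(359,60),(454,68),(535,110),(588,172),(592,243),(545,294),(457,316),(268,258),(219,195),(226,129)]
P=np.array([atz(s,c4(*c),.119)[:2] for c in capsS]); q=least_squares(f,P.mean(0)).x; print("axisS",q, f(q).round(4)); a=np.degrees(np.arctan2(*(P-q).T[::-1])); print(np.sort(a).round(1))
E
```

```text
slim (array([ 0.57111037, -0.29823291]), array([-0.16,  0.06, -0.1 ,  0.13])) [ 0.5712 -0.2985] [ 0.571 -0.298] [ 0.5713 -0.2983  0.0725]
fat (array([ 0.43640331, -0.32662441]), array([-0.18,  0.02, -0.15,  0.11])) [ 0.4364 -0.327 ] [ 0.4363 -0.3263] [ 0.4366 -0.3266  0.0725]
gauge (array([ 0.50884989, -0.20760199]), array([ 0.05, -0.24, -0.06, -0.3 ])) [ 0.5084 -0.2075] [ 0.5095 -0.2078] [ 0.5085 -0.2074  0.0346]
pocket (array([0.62276116, 0.07036969]), array([ 0.03,  0.02,  0.04, -0.  ])) [0.6228 0.0704] [0.6227 0.0703] [0.6228 0.0704 0.095 ]
gT [[0.5543, -0.194], [0.5202, -0.2566], [0.4602, -0.2244], [0.4941, -0.1625]] gS [[0.4946, -0.1606], [0.5564, -0.194], [0.523, -0.2541], [0.4609, -0.222]]
axis [0.57160604 0.13676612] [-0.0006 -0.      0.0026  0.0006 -0.0006  0.0003  0.0002  0.0005  0.0012
  0.0006  0.0009]
[-171.9 -143.8 -112.7  -84.   -24.2    5.8   37.4   67.8   96.7  126.4
  156.5]
axisS [0.57095775 0.13877497] [-0.0011 -0.0011  0.0005 -0.0012 -0.0003  0.0007  0.0003 -0.002  -0.0014
  0.0012  0.0003]
[-171.8 -143.3 -113.5  -84.2  -23.     6.6   34.6   66.    96.7  126.8
  157.3]
```

```bash
python3 - <<'E'
from h import *
s=r.camera("scene");t=r.camera("top")
print("box corners",[atz(s,u,.15).round(2) for u in [(525,92),(600,15),(540,40)]])
print("solvent",atz(t,(406,122),.13).round(3),atz(s,(267,346),.13).round(3),"fat jar",atz(t,(353,316),.06).round(3))
from scipy.spatial.transform import Rotation as R
print(R.from_quat(r.read_state()["eef_rot"]).as_matrix().round(4), r.read_state()["eef_rot"])
E
python3 -m jog '[[0,0,-2,0,0,0,1],[0,0,-3,0,0,0.162,1],[0,0,-3,0,0,0.162,1],[0,0,-3,0,0,0.162,1],[0,0,-2,0,0,0.162,1],[0,0,0,0,0,0.162,1],[0,0,0,0,0,0.162,1],[0,0,0,0,0,0.162,1],[0,0,0,0,0,0.162,1],[0,0,0,0,0,0,1]]'
python3 - <<'E'
from h import *
from scipy.spatial.transform import Rotation as R
st=r.read_state();print(R.from_quat(st["eef_rot"]).as_matrix().round(4),st["joint_positions"].round(3))
E
```

```text
box corners [array([0.46, 0.38, 0.15]), array([0.3 , 0.77, 0.15]), array([0.32, 0.55, 0.15])]
solvent [ 0.726 -0.355  0.13 ] [ 0.729 -0.354  0.13 ] fat jar [ 0.368 -0.253  0.06 ]
[[-9.622e-01  2.723e-01  0.000e+00]
 [ 2.723e-01  9.622e-01  1.000e-04]
 [ 0.000e+00  1.000e-04 -1.000e+00]] [1.37447808e-01 9.90509010e-01 4.25163274e-05 5.10493510e-06]
time: 2.55
ee_pos: [0.1701, 0.6014, 0.331]
eef_rot: [0.707, 0.707, 0.0, 0.0]
ft_force: [0.8, 0.1, -0.2]
width: 0.0872
[[-1.e-04  1.e+00  1.e-04]
 [ 1.e+00  1.e-04  0.e+00]
 [ 0.e+00  1.e-04 -1.e+00]] [-1.445  0.301  0.103  1.237 -0.03   1.606 -1.347]
```

```bash
python3 -m jog '[[-2,1.8,0,0,0,0,1],[-4.3,3.9,0,0,0,0,1],[-4.3,3.9,0,0,0,0,1],[-4.3,3.9,0,0,0,0,1],[-4.3,3.9,0,0,0,0,1],[-4.3,3.9,0,0,0,0,1],[-4.3,3.9,0,0,0,0,1],[-4.3,3.9,0,0,0,0,1],[-4.3,3.9,0,0,0,0,1],[-4.3,3.9,0,0,0,0,1],[-4.3,3.9,0,0,0,0,1],[-5,0,0,0,0,0,1],[-5.6,0,0,0,0,0,1],[-5.6,0,0,0,0,0,1],[-5.6,0,0,0,0,0,1],[-5.6,0,0,0,0,0,1],[-5.6,0,0,0,0,0,1],[-5.6,0,0,0,0,0,1],[-4,0,0,0,0,0,1],[0,0,0,0,0,0,1]]'
```

```text
time: 5.05
ee_pos: [0.5758, -0.279, 0.3306]
eef_rot: [0.708, 0.706, -0.001, 0.0]
ft_force: [0.5, 0.0, 0.1]
width: 0.0869
```

```bash
python3 -m jog '[[-1.92,-0.47,2,0,0,0,1],[0,0,5,0,0,0,1],[0,0,5,0,0,0,1],[0,0,5,0,0,0,1],[0,0,3,0,0,0,1],[0,0,0,0,0,0,1]]'
```

```text
time: 5.8
ee_pos: [0.5709, -0.2927, 0.1279]
eef_rot: [0.707, 0.708, -0.001, -0.002]
ft_force: [2.0, 0.5, 0.0]
width: 0.0867
```

```bash
python3 - <<'E'
from h import *
from scipy.spatial.transform import Rotation as R
st=r.read_state();print(R.from_quat(st["eef_rot"]).as_matrix().round(4),st["ee_pos"].round(4))
t=r.camera("top");save(t,"pics/top1.png");s=r.camera("scene")
cv2.imwrite("pics/m1.png",cv2.cvtColor(np.hstack([cv2.resize(t["frame"][170:270,320:420],(400,400)),cv2.resize(s["frame"][200:320,190:310],(400,400))]),cv2.COLOR_RGB2BGR))
E
```

```text
[[-0.0015  1.     -0.0046]
 [ 1.      0.0015  0.002 ]
 [ 0.002  -0.0046 -1.    ]] [ 0.5709 -0.2927  0.1279]
```

View pics/m1.png

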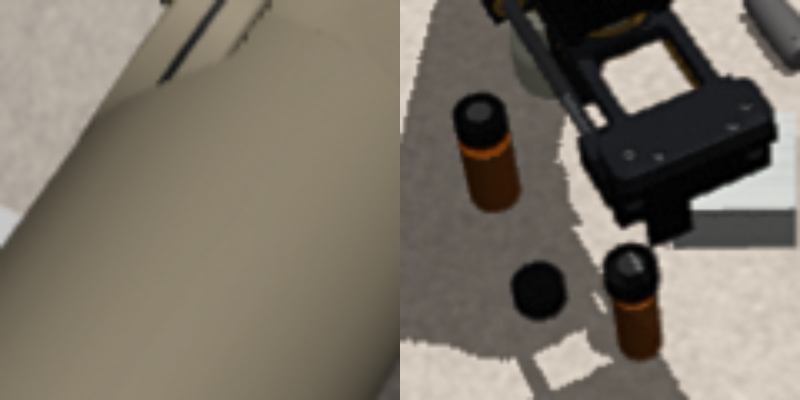

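The scene crop shows the gripper above the slim vial (its body is narrower than its cap, at about (635,310) in the mosaic). The arm hides the top view. I'll let it settle before correcting the pose.

```bash
python3 -m jog '[[0,0,0,0,0,0,1],[0,0,0,0,0,0,1]]'
```

```text
time: 6.15
ee_pos: [0.5731, -0.2945, 0.132]
eef_rot: [0.707, 0.707, 0.0, 0.001]
ft_force: [-0.5, 0.0, -0.0]
width: 0.0867
```

```bash
python3 -m jog '[[-0.37,-0.2,1,0,0,0,1],[0,0,2,0,0,0,1],[0,0,2,0,0,0,1],[0,0,1.6,0,0,0,1],[0,0,1,0,0,0,1],[0,0,0,0,0,0,1],[0,0,0,0,0,0,1],[0,0,0,0,0,0,1]]'
```

```text
time: 7.15
ee_pos: [0.571, -0.2981, 0.0556]
eef_rot: [0.707, 0.707, 0.0, 0.0]
ft_force: [0.1, -0.8, 0.4]
width: 0.087
```

```bash
python3 -m jog '[[0,0,0,0,0,0,-0.1],[0,0,0,0,0,0,-0.15],[0,0,0,0,0,0,-0.2],[0,0,0,0,0,0,-0.25],[0,0,0,0,0,0,-0.3],[0,0,0,0,0,0,-0.35],[0,0,0,0,0,0,-0.4],[0,0,0,0,0,0,-0.4]]' 5
```

```text
time: 8.15
ee_pos: [0.5706, -0.2979, 0.0549]
eef_rot: [0.707, 0.707, 0.0, -0.0]
ft_force: [-0.3, -0.0, -0.1]
width: 0.0268
```

```bash
python3 - <<'E'
from h import *
t=r.camera("top");s=r.camera("scene");print(r.read_state()["width"])
cv2.imwrite("pics/m2.png",cv2.cvtColor(np.hstack([cv2.resize(t["frame"][170:270,320:420],(400,400)),cv2.resize(s["frame"][220:320,210:310],(400,400),interpolation=2)]),cv2.COLOR_RGB2BGR))
E
```

```text
0.026658830798090994
```

View pics/m2.png

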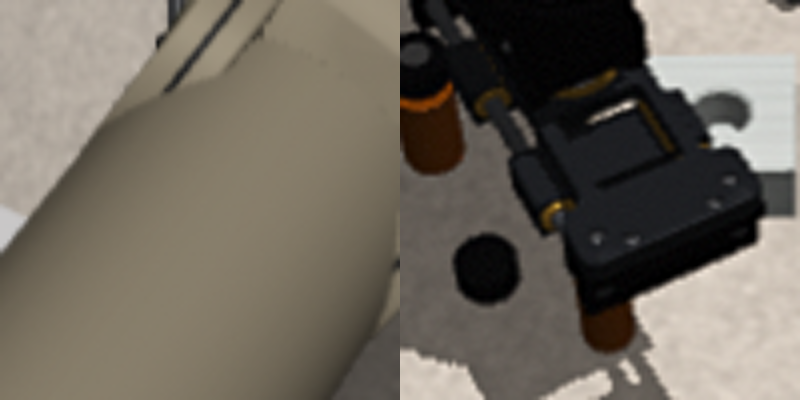

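```bash
python3 -m jog '[[0,0,0,0,0,0,-0.5],[0,0,0,0,0,0,-0.5],[0,0,0,0,0,0,-0.5]]' 5
```

```text
time: 8.62
ee_pos: [0.5706, -0.2979, 0.0549]
eef_rot: [0.707, 0.707, 0.0, -0.0]
ft_force: [-0.2, 0.3, 0.2]
width: 0.022
```

```bash
python3 - <<'E'
from h import *
s=r.camera("scene");f=s["frame"].copy()
S=6;x0,y0=210,215
im=cv2.resize(f[y0:y0+100,x0:x0+130],None,fx=S,fy=S,interpolation=2)
def mk(X,c):
    u=(proj(s,np.array(X))-[x0,y0]+.5)*S; cv2.circle(im,tuple(int(v) for v in u),4,c,-1)
p=r.read_state()["ee_pos"];print(p)
mk(p,(255,0,0)); mk(p-[0,0,.011],(0,255,0)); mk(p+[0,0,.059],(255,255,0))
for a in np.arange(0,6.3,.3):
    for z,rr in [(0,.0125),(.072,.015),(.056,.015)]: mk([.5711+rr*np.cos(a),-.2982+rr*np.sin(a),z],(0,255,255))
cv2.imwrite("pics/m3.png",cv2.cvtColor(im,cv2.COLOR_RGB2BGR))
E
```

```text
[ 0.57060962 -0.29788489  0.05490545]
```

View pics/m3.png

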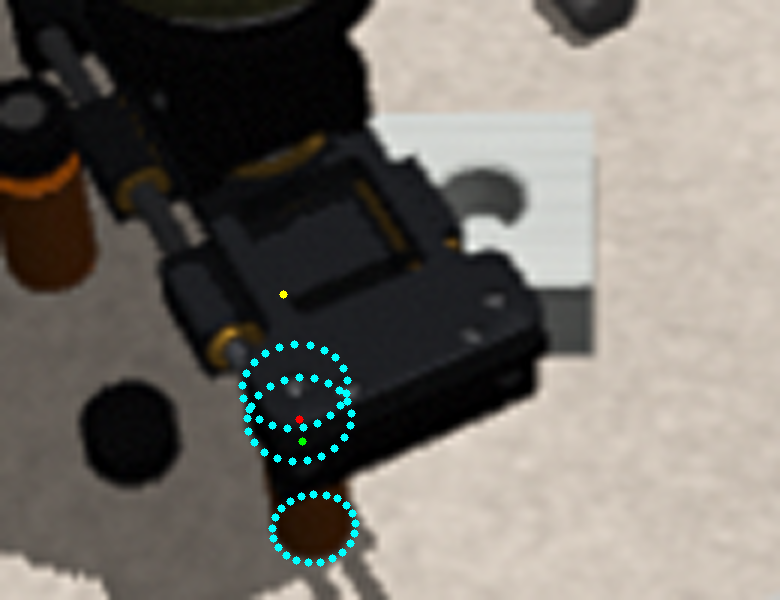

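```bash
python3 -m jog '[[0,0,0,0,0,0,-0.6],[0,0,0,0,0,0,-0.6],[0,0,0,0,0,0,-0.7],[0,0,0,0,0,0,-0.7]]' 5; python3 -c "
from h import *
t=r.camera('top');s=r.camera('scene')
cv2.imwrite('pics/m4.png',cv2.cvtColor(np.hstack([cv2.resize(t['frame'][170:270,320:420],(400,400)),cv2.resize(s['frame'][220:320,210:310],(400,400),interpolation=2)]),cv2.COLOR_RGB2BGR))"
```

```text
time: 9.18
ee_pos: [0.5706, -0.2979, 0.0549]
eef_rot: [0.707, 0.707, 0.0, 0.0]
ft_force: [-0.3, 0.4, -0.4]
width: 0.0133
```

View pics/m4.png

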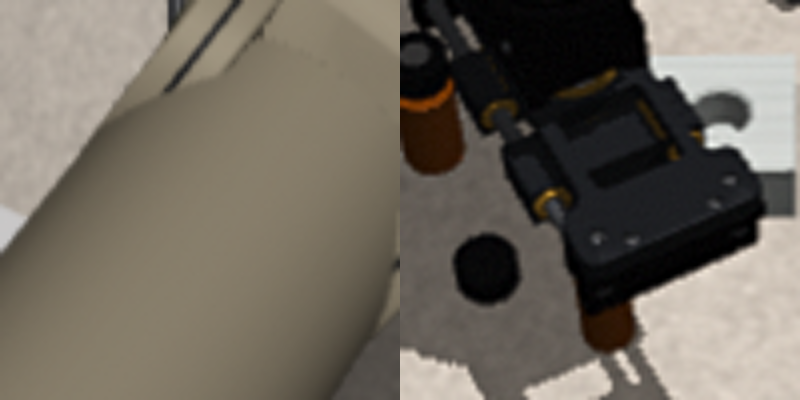

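```bash
python3 - <<'E'
from h import *
s=r.camera("scene");f=s["frame"].copy()
S=5;x0,y0=190,200
im=cv2.resize(f[y0:y0+120,x0:x0+150],None,fx=S,fy=S,interpolation=2)
def P(X): return tuple(int(v) for v in (proj(s,np.array(X))-[x0,y0]+.5)*S)
p=r.read_state()["ee_pos"]
zb=p[2]+.059
def box(cx,cy,hx,hy,z0,z1,c):
    q=[(cx+a*hx,cy+b*hy) for a,b in [(1,1),(1,-1),(-1,-1),(-1,1)]]
    for i in range(4):
        for z in (z0,z1): cv2.line(im,P([*q[i],z]),P([*q[(i+1)%4],z]),c,1)
        cv2.line(im,P([*q[i],z0]),P([*q[i],z1]),c,1)
box(p[0],p[1],.095,.0375,zb,zb+.03,(255,0,0))
box(p[0],p[1],.02,.0095,p[2]-.011,zb,(0,255,0))
cv2.imwrite("pics/m5.png",cv2.cvtColor(im,cv2.COLOR_RGB2BGR))
E
```

```text
(no output)
```

View pics/m5.png

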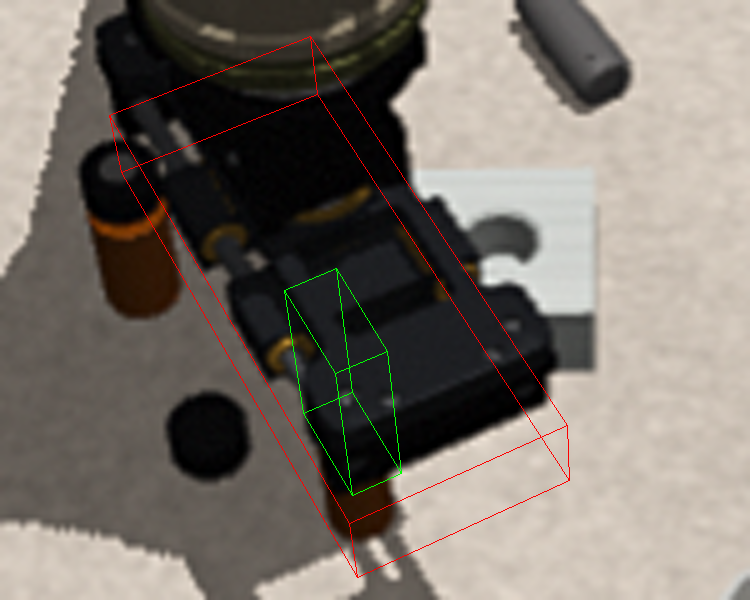

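```bash
python3 -m jog '[[0,0,0,0,0,0,-0.2],[0,0,-1,0,0,0,0],[0,0,-2,0,0,0,0],[0,0,-3,0,0,0,0],[0,0,-3,0,0,0,0],[0,0,-2,0,0,0,0],[0,0,-1,0,0,0,0],[0,0,0,0,0,0,0],[0,0,0,0,0,0,0]]'; python3 - <<'E'
from h import *
s=r.camera("scene");f=s["frame"].copy()
S=4;x0,y0=170,170
im=cv2.resize(f[y0:y0+150,x0:x0+200],None,fx=S,fy=S,interpolation=2)
def P(X): return tuple(int(v) for v in (proj(s,np.array(X))-[x0,y0]+.5)*S)
st=r.read_state();p=st["ee_pos"]; print(p,st["width"])
zb=p[2]+.059
def box(cx,cy,hx,hy,z0,z1,c):
    q=[(cx+a*hx,cy+b*hy) for a,b in [(1,1),(1,-1),(-1,-1),(-1,1)]]
    for i in range(4):
        for z in (z0,z1): cv2.line(im,P([*q[i],z]),P([*q[(i+1)%4],z]),c,1)
        cv2.line(im,P([*q[i],z0]),P([*q[i],z1]),c,1)
box(p[0],p[1],.095,.0375,zb,zb+.03,(255,0,0))
w=st["width"]/2
box(p[0]+w+.0075,p[1],.0075,.0095,p[2]-.011,zb,(0,255,0))
box(p[0]-w-.0075,p[1],.0075,.0095,p[2]-.011,zb,(0,255,0))
cv2.imwrite("pics/m6.png",cv2.cvtColor(im,cv2.COLOR_RGB2BGR))
print(proj(s,np.zeros(3)))
E
```

```text
time: 10.45
ee_pos: [0.5702, -0.2976, 0.1738]
eef_rot: [0.707, 0.707, -0.0, -0.001]
ft_force: [-0.6, -0.9, -0.1]
width: 0.0435
[ 0.57013903 -0.29758522  0.17378387] 0.04350701799651865
[271.36961374  88.23179554]
```

View pics/m6.png

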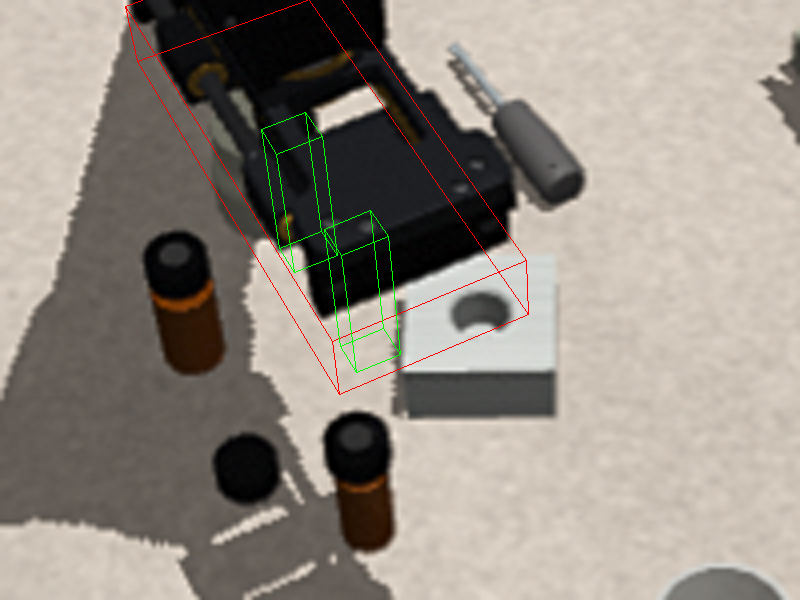

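```bash
python3 - <<'E'
from h import *
s=r.camera("scene")
for z in (.117,.13,.14,.15,.16): print(z,proj(s,[.6215,-.2927,z]).round(1), proj(s,[.6215,-.2827,z]).round(1), proj(s,[.6215,-.2727,z]).round(1))
E
python3 -m jog '[[0,0,0,0,0,0,1],[0,0,0,0,0,0,1],[0,0,0,0,0,0,1],[0,0,0,0,0,0,1]]'
python3 - <<'E'
from h import *
s=r.camera("scene");f=s["frame"].copy()
S=6;x0,y0=200,170
im=cv2.resize(f[y0:y0+100,x0:x0+130],None,fx=S,fy=S,interpolation=2)
im=np.clip(im.astype(float)*2,0,255).astype(np.uint8)
st=r.read_state();p=st["ee_pos"]; print(p,st["width"])
def P(X): return tuple(int(v) for v in (proj(s,np.array(X))-[x0,y0]+.5)*S)
for sg in(1,-1):
  for dy in (-.0095,.0095):
    q=[p[0]+sg*.0435,p[1]+dy]; cv2.line(im,P([*q,p[2]-.011]),P([*q,p[2]+.059]),(0,255,0),1)
cv2.imwrite("pics/m7.png",cv2.cvtColor(im,cv2.COLOR_RGB2BGR))
E
```

```text
0.117 [272.9 282.9] [278.4 280.5] [283.9 278.1]
0.13 [272.4 278.2] [278.  275.7] [283.6 273.3]
0.14 [272.  274.4] [277.6 271.9] [283.3 269.5]
0.15 [271.6 270.6] [277.3 268.1] [283.  265.7]
0.16 [271.2 266.7] [276.9 264.2] [282.6 261.8]
time: 11.05
ee_pos: [0.5706, -0.2979, 0.1749]
eef_rot: [0.707, 0.707, 0.0, -0.0]
ft_force: [-0.8, 0.2, 0.5]
width: 0.0754
[ 0.57056936 -0.29789284  0.17490326] 0.07942495400030522
```

View pics/m7.png

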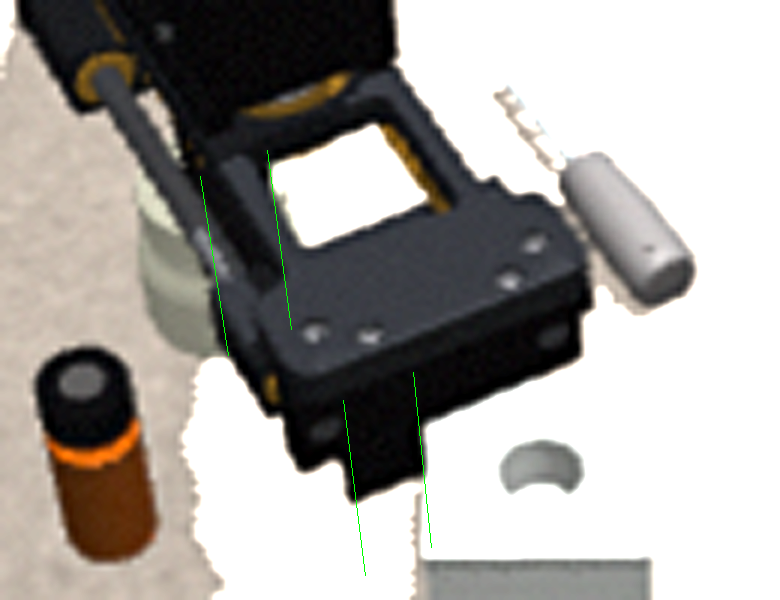

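```bash
python3 - <<'E'
from h import *
s=r.camera("scene");st=r.read_state();p=st["ee_pos"]; print(p,st["width"])
for x in (.61,.618,.626):
  for u in [(352,500),(424,472)]:
    uv=np.array([(u[0]+.5)/6-.5+200,(u[1]+.5)/6-.5+170]); o,d=ray(s,uv); print(x,(o+d*(x-o[0])/d[0]).round(4))
print("cam",o)
save(s,"pics/scene8.png")
E
```

```text
[ 0.57058373 -0.29790164  0.1749086 ] 0.08227807183337885
0.61 [ 0.61   -0.3069  0.1903]
0.61 [ 0.61   -0.2866  0.1895]
0.618 [ 0.618  -0.3098  0.2007]
0.618 [ 0.618  -0.2897  0.1999]
0.626 [ 0.626  -0.3126  0.2111]
0.626 [ 0.626  -0.2929  0.2103]
cam [ 1.16342512 -0.50498044  0.90972942]
```

View pics/scene8.png

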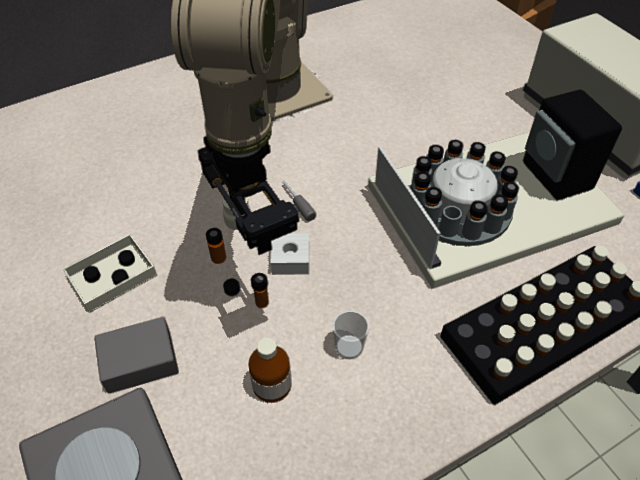

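```bash
python3 -m jog '[[0,0,2,0,0,0,1],[0,0,3,0,0,0,1],[0,0,3,0,0,0,1],[0,0,2,0,0,0,1],[0,0,1.7,0,0,0,1],[0,0,0,0,0,0,1],[0,0,0,0,0,0,1]]'; python3 - <<'E'
from h import *
s=r.camera("scene");t=r.camera("top");f=s["frame"].copy()
im=cv2.resize(f[210:310,210:330],None,fx=6,fy=6,interpolation=2)
im=np.clip(im.astype(float)*2,0,255).astype(np.uint8)
cv2.imwrite("pics/m9.png",cv2.cvtColor(im,cv2.COLOR_RGB2BGR))
save(t,"pics/top9.png")
E
```

```text
time: 12.02
ee_pos: [0.5711, -0.2983, 0.0588]
eef_rot: [0.707, 0.707, 0.0, 0.001]
ft_force: [-0.3, 0.4, 0.3]
width: 0.087
```

View pics/m9.png

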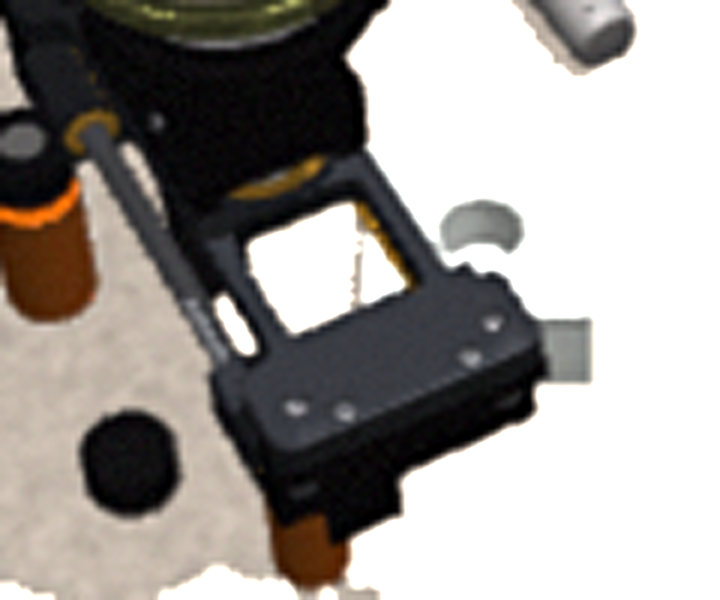

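View pics/top9.png

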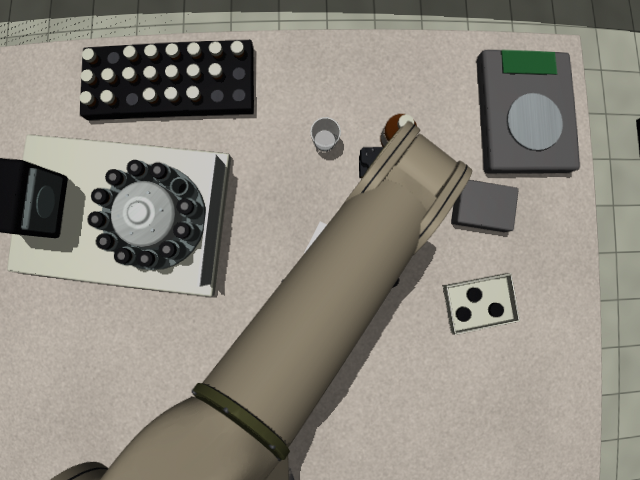

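```bash
python3 - <<'E'
from h import *
s=r.camera("scene")
for x in (.6146,.622,.6295):
  for u in [(332,541),(400,511),(275,520),(535,405)]:
    uv=np.array([(u[0]+.5)/6-.5+210,(u[1]+.5)/6-.5+210]); o,d=ray(s,uv); print(x,u,(o+d*(x-o[0])/d[0]).round(4))
t=r.camera("top")
im=cv2.resize(t["frame"][100:200,330:450],None,fx=6,fy=6,interpolation=2);im=np.clip(im.astype(float)*2.5,0,255).astype(np.uint8)
cv2.imwrite("pics/m10.png",im[:,:,::-1])
E
```

```text
0.6146 (332, 541) [ 0.6146 -0.3074  0.0708]
0.6146 (400, 511) [ 0.6146 -0.2862  0.0707]
0.6146 (275, 520) [ 0.6146 -0.323   0.0919]
0.6146 (535, 405) [ 0.6146 -0.2427  0.092 ]
0.622 (332, 541) [ 0.622  -0.31    0.0821]
0.622 (400, 511) [ 0.622  -0.2892  0.082 ]
0.622 (275, 520) [ 0.622  -0.3254  0.1029]
0.622 (535, 405) [ 0.622  -0.2463  0.103 ]
0.6295 (332, 541) [ 0.6295 -0.3127  0.0936]
0.6295 (400, 511) [ 0.6295 -0.2922  0.0934]
0.6295 (275, 520) [ 0.6295 -0.3279  0.1141]
0.6295 (535, 405) [ 0.6295 -0.2498  0.1142]
```

View pics/m10.png

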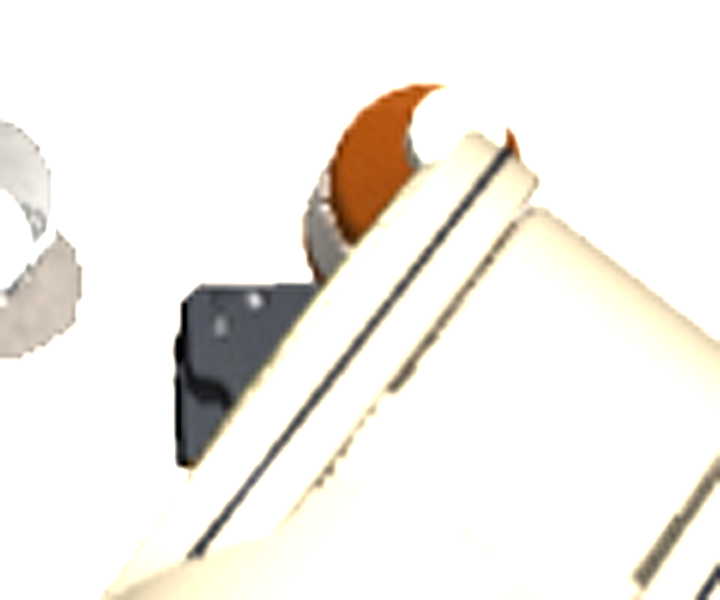

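```bash
python3 -m jog '[[0,0,0.5,0,0,0,1],[0,0,0.5,0,0,0,1],[0,0,0.5,0,0,0,1],[0,0,0.5,0,0,0,1],[0,0,0.5,0,0,0,1],[0,0,0,0,0,0,1],[0,0,0,0,0,0,1]]'; python3 - <<'E'
from h import *
s=r.camera("scene");f=s["frame"].copy()
im=cv2.resize(f[210:320,210:330],None,fx=5,fy=5,interpolation=2)
im=np.clip(im.astype(float)*2,0,255).astype(np.uint8)
cv2.imwrite("pics/m11.png",cv2.cvtColor(im,cv2.COLOR_RGB2BGR))
E
```

```text
time: 13.1
ee_pos: [0.5707, -0.2979, 0.033]
eef_rot: [0.707, 0.707, 0.0, 0.0]
ft_force: [0.5, 0.0, 0.2]
width: 0.0868
```

View pics/m11.png

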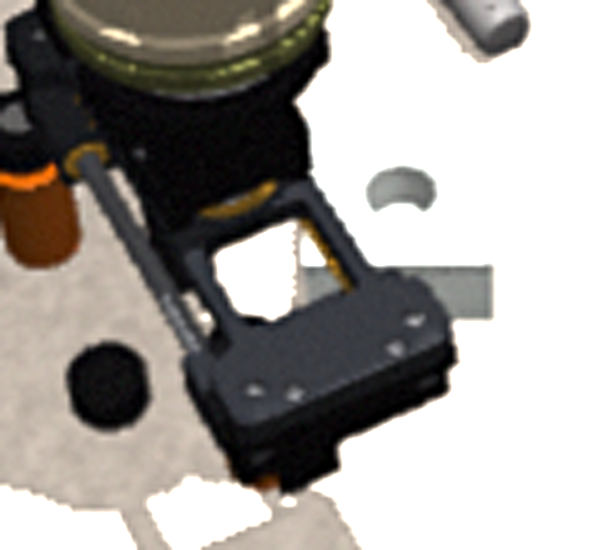

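```bash
python3 -m jog '[[0,0,0,0,0,0,-0.1],[0,0,0,0,0,0,-0.2],[0,0,0,0,0,0,-0.25],[0,0,0,0,0,0,-0.3],[0,0,0,0,0,0,-0.35],[0,0,0,0,0,0,-0.4],[0,0,0,0,0,0,-0.4]]' 4
```

```text
time: 14.02
ee_pos: [0.5706, -0.2979, 0.0329]
eef_rot: [0.707, 0.707, 0.0, 0.0]
ft_force: [-0.4, 0.5, -0.2]
width: 0.0297
```

```bash
python3 -m jog '[[0,0,0,0,0,0,0],[0,0,0,0,0,0,0.4],[0,0,0,0,0,0,0.6],[0,0,0,0,0,0.1745,0.6],[0,0,0,0,0,0.1745,0.6],[0,0,0,0,0,0.1745,0.6],[0,0,0,0,0,0.1745,0.6],[0,0,0,0,0,0.1745,0.6],[0,0,0,0,0,0.1745,0.6],[0,0,0,0,0,0.1745,0.6],[0,0,0,0,0,0.1745,0.6],[0,0,0,0,0,0.1745,0.6],[0,0,0.3,0,0,0,0.6],[0,0,0.3,0,0,0,0.6],[0,0,0.3,0,0,0,0.6],[0,0,0,0,0,0,0.6]]'; python3 - <<'E'
from h import *
from scipy.spatial.transform import Rotation as R
print(R.from_quat(r.read_state()["eef_rot"]).as_matrix().round(3).tolist())
s=r.camera("scene");f=s["frame"].copy()
im=cv2.resize(f[210:320,210:330],None,fx=5,fy=5,interpolation=2)
im=np.clip(im.astype(float)*2,0,255).astype(np.uint8)
cv2.imwrite("pics/m12.png",cv2.cvtColor(im,cv2.COLOR_RGB2BGR))
E
```

```text
time: 16.02
ee_pos: [0.5704, -0.2978, 0.0236]
eef_rot: [1.0, 0.0, -0.0, -0.0]
ft_force: [0.2, 0.3, -0.5]
width: 0.0695
[[1.0, 0.0, -0.0], [0.0, -1.0, 0.0], [-0.0, -0.0, -1.0]]
```

View pics/m12.png

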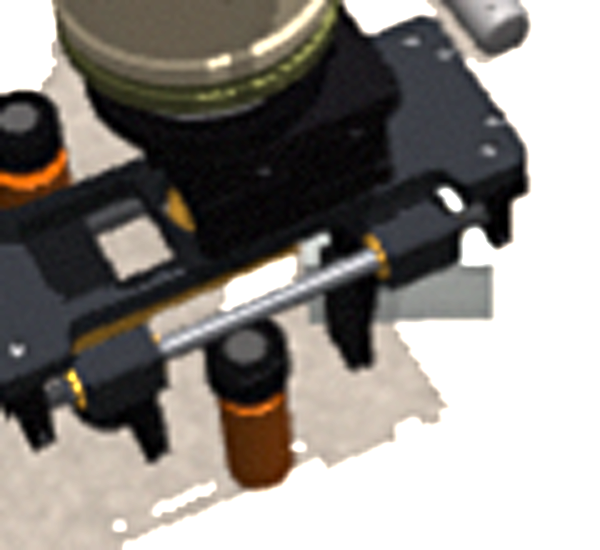

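```bash
python3 - <<'E'
from h import *
s=r.camera("scene")
for n,u in dict(Ltip=(150,458),Rtip=(360,367),Lend=(38,448),Rend=(502,246)).items():
    uv=np.array([(u[0]+.5)/5-.5+210,(u[1]+.5)/5-.5+210]); o,d=ray(s,uv)
    print(n,[(o+d*(x-o[0])/d[0]).round(4).tolist() for x in (.57,.58,.60)])
E
```

```text
Ltip [[0.57, -0.3382, 0.0313], [0.58, -0.341, 0.0461], [0.6, -0.3466, 0.0757]]
Rtip [[0.57, -0.2559, 0.0304], [0.58, -0.2601, 0.0452], [0.6, -0.2685, 0.0749]]
Lend [[0.57, -0.376, 0.064], [0.58, -0.3782, 0.0783], [0.6, -0.3825, 0.1068]]
Rend [[0.57, -0.1976, 0.0643], [0.58, -0.2027, 0.0786], [0.6, -0.2131, 0.1071]]
```

```bash
python3 -m jog '[[0,0,0,0,0,0,0],[0,0,0,0,0,0,-0.1],[0,0,0,0,0,0,-0.2],[0,0,0,0,0,0,-0.25],[0,0,0,0,0,0,-0.3],[0,0,0,0,0,0,-0.4],[0,0,0,0,0,0,-0.4]]' 4;python3 -m jog '[[0,0,0,0,0,0,-1],[0,0,0,0,0,0,-1]]' 20; python3 - <<'E'
from h import *
print(r.read_state()["ee_pos"].round(4))
s=r.camera("scene");f=s["frame"].copy()
im=cv2.resize(f[210:320,210:330],None,fx=5,fy=5,interpolation=2)
im=np.clip(im.astype(float)*2,0,255).astype(np.uint8)
cv2.imwrite("pics/m13.png",cv2.cvtColor(im,cv2.COLOR_RGB2BGR))
E
```

```text
time: 17.0
ee_pos: [0.5706, -0.2979, 0.0239]
eef_rot: [1.0, -0.0, -0.0, -0.0]
ft_force: [-0.4, 0.1, -0.4]
width: 0.0294
time: 17.25
ee_pos: [0.5706, -0.2978, 0.0239]
eef_rot: [1.0, -0.0, -0.0, -0.0]
ft_force: [-0.2, 0.6, 0.2]
width: 0.0292
[ 0.5706 -0.2978  0.0239]
```

View pics/m13.png

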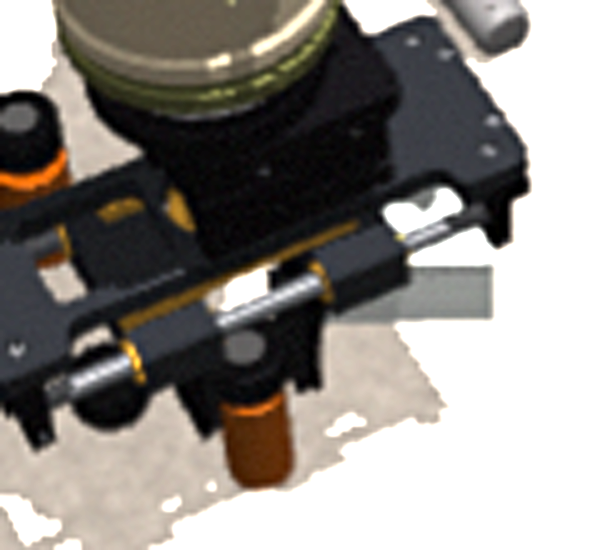

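```bash
python3 -m jog '[[0,0,-0.5,0,0,0,-1],[0,0,-1.5,0,0,0,-1],[0,0,-2,0,0,0,-1],[0,0,-2,0,0,0,-1],[-0.65,-0.95,0,0,0,0,-1],[-1.4,-2.1,0,0,0,0,-1],[-1.4,-2.1,0,0,0,0,-1],[-1.4,-2,0,0,0,0,-1],[-1,-1.4,0,0,0,0,-1],[-0.4,-0.5,0,0,0,0,-1],[0,0,0,0,0,0,-1],[0,0,0,0,0,0,-1]]'; python3 - <<'E'
from h import *
s=r.camera("scene");t=r.camera("top");f=s["frame"].copy()
im=cv2.resize(f[200:300,230:350],None,fx=5,fy=5,interpolation=2)
im=np.clip(im.astype(float)*2,0,255).astype(np.uint8)
cv2.imwrite("pics/m14.png",cv2.cvtColor(im,cv2.COLOR_RGB2BGR))
E
```

```text
time: 18.8
ee_pos: [0.5083, -0.2078, 0.084]
eef_rot: [1.0, -0.001, 0.0, 0.0]
ft_force: [0.6, 0.2, -1.4]
width: 0.0292
```

View pics/m14.png

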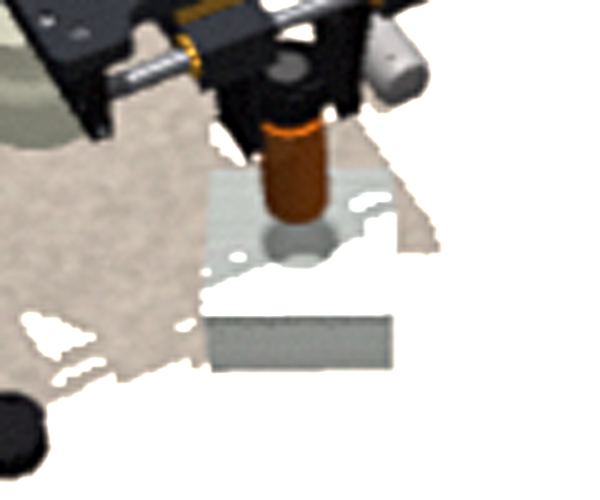

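```bash
python3 - <<'E'
from h import *
s=r.camera("scene");f=s["frame"].copy()
S=10;x0,y0=270,220
im=cv2.resize(f[y0:y0+45,x0:x0+60],None,fx=S,fy=S,interpolation=2)
im=np.clip(im.astype(float)*1.6,0,255).astype(np.uint8)
p=r.read_state()["ee_pos"];print(p)
def cir(x,y,z,rr,c):
    q=np.array([(proj(s,[x+rr*np.cos(a),y+rr*np.sin(a),z])-[x0,y0]+.5)*S for a in np.linspace(0,6.3,60)]).astype(np.int32)
    cv2.polylines(im,[q],True,c,1)
cir(p[0],p[1],p[2]-.0239,.0125,(0,255,255))
cir(.5085,-.2077,.036,.01375,(0,255,0))
cir(.5081,-.2073,.036,.01375,(255,0,0))
cv2.imwrite("pics/m15.png",im[:,:,::-1])
E
```

```text
[ 0.50822652 -0.20795816  0.08391655]
```

View pics/m15.png

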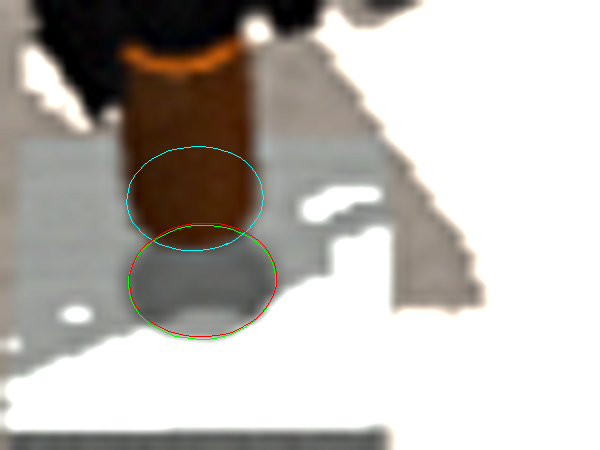

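```bash
python3 -m jog '[[0.03,-0.1,0.5,0,0,0,-1],[0,0,1,0,0,0,-1],[0,0,0.3,0,0,0,-1],[0,0,0,0,0,0,-1],[0,0,0,0,0,0,-1]]'; python3 -m jog '[[0,0,0.2,0,0,0,-1],[0,0,0.2,0,0,0,-1],[0,0,0.2,0,0,0,-1],[0,0,0.2,0,0,0,-1],[0,0,0,0,0,0,-1],[0,0,0,0,0,0,-1]]'; python3 -c "
from h import *
s=r.read_state();print(s['ee_pos'].round(4),s['ft_force'].round(1),s['torque'].round(2))"
```

```text
time: 19.58
ee_pos: [0.5085, -0.2064, 0.066]
eef_rot: [1.0, -0.0, 0.0, 0.0]
ft_force: [-0.0, -0.6, -0.9]
width: 0.0294
time: 20.32
ee_pos: [0.5085, -0.2064, 0.0579]
eef_rot: [1.0, -0.0, 0.0, -0.0]
ft_force: [0.4, -0.7, -0.4]
width: 0.0294
[ 0.5085 -0.2064  0.0579] [ 0.4 -0.7 -0.4] [-0.09  0.11  0.02]
```

```bash
python3 -m jog '[[0,0,0.2,0,0,0,-1],[0,0,0.2,0,0,0,-1],[0,0,0.2,0,0,0,-1],[0,0,0,0,0,0,-1],[0,0,0,0,0,0,-1]]'; python3 -c "
from h import *
s=r.read_state();print(s['ee_pos'].round(4),s['ft_force'].round(1),s['torque'].round(2))"
```

```text
time: 20.95
ee_pos: [0.5085, -0.2064, 0.0519]
eef_rot: [1.0, -0.0, 0.0, -0.0]
ft_force: [-0.3, -1.8, -0.5]
width: 0.0293
[ 0.5085 -0.2064  0.0519] [-0.3 -1.8 -0.5] [-0.08  0.14 -0.06]
```

```bash
python3 -m jog '[[0,0.06,0,0,0,0,-1],[0,0,0.3,0,0,0,-1],[0,0,0.3,0,0,0,-1],[0,0,0.3,0,0,0,-1],[0,0,0.3,0,0,0,-1],[0,0,0.3,0,0,0,-1],[0,0,0,0,0,0,-1],[0,0,0,0,0,0,-1]]'; python3 -c "
from h import *
s=r.read_state();print(s['ee_pos'].round(4),s['ft_force'].round(1),s['torque'].round(2))"
```

```text
time: 21.95
ee_pos: [0.5085, -0.207, 0.037]
eef_rot: [1.0, -0.0, 0.0, -0.0]
ft_force: [0.1, -1.1, -0.8]
width: 0.0293
[ 0.5085 -0.207   0.037 ] [ 0.1 -1.1 -0.8] [-0.09  0.11  0.02]
```

```bash
python3 -m jog '[[0,0,0.15,0,0,0,-1],[0,0,0.1,0,0,0,-1],[0,0,0.05,0,0,0,-1],[0,0,0,0,0,0,-1],[0,0,0,0,0,0,-1]]';python3 -m jog '[[0,0,0.05,0,0,0,-1],[0,0,0,0,0,0,-1],[0,0,0,0,0,0,-1]]'
```

```text
time: 22.58
ee_pos: [0.5084, -0.207, 0.0339]
eef_rot: [1.0, -0.0, -0.0, -0.0]
ft_force: [0.2, -0.1, -0.2]
width: 0.029
time: 22.95
ee_pos: [0.5088, -0.207, 0.0337]
eef_rot: [1.0, -0.0, 0.0, -0.0]
ft_force: [-0.3, 1.4, 4.9]
width: 0.0293
```

```bash
python3 -m jog '[[0,0,0.05,0,0,0,-1],[0,0,0,0,0,0,-1],[0,0,0,0,0,0,-1]]'; python3 - <<'E'
from h import *
s=r.camera("scene");f=s["frame"].copy()
im=cv2.resize(f[200:300,230:350],None,fx=5,fy=5,interpolation=2)
im=np.clip(im.astype(float)*1.8,0,255).astype(np.uint8)
cv2.imwrite("pics/m16.png",cv2.cvtColor(im,cv2.COLOR_RGB2BGR))
E
```

```text
time: 23.32
ee_pos: [0.5091, -0.2071, 0.0337]
eef_rot: [1.0, -0.0, 0.001, -0.0]
ft_force: [-0.5, 2.7, 10.4]
width: 0.0293
```

View pics/m16.png

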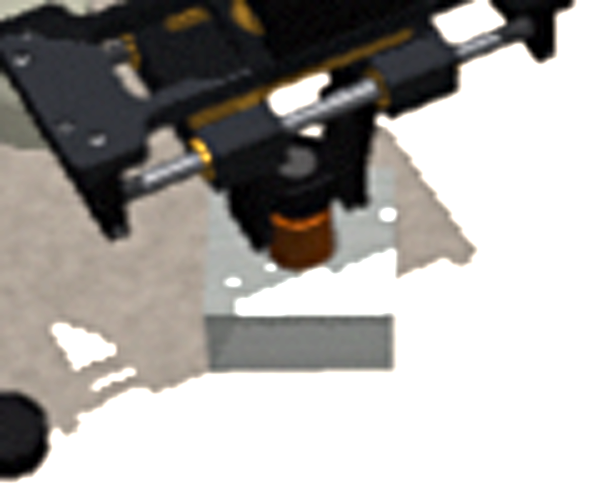

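```bash
python3 -m jog '[[0,0,-0.15,0,0,0,-1],[0,0,-0.3,0,0,0,-1],[0,0,-0.5,0,0,0,-1],[0,0,-0.7,0,0,0,-1],[0,0,-0.7,0,0,0,-1],[0,0,-0.7,0,0,0,-1],[0,0,-1,0,0,0,-1],[0,0,-2,0,0,0,-1],[0,0,-2.5,0,0,0,-1],[0,0,-3,0,0,0,-1],[0,0,-3,0,0,0,-1],[0,0,-2,0,0,0,-1],[0,0,-0.7,0,0,0,-1],[0,0,0,0,0,0,-1],[0,0,0,0,0,0,-1]]'; python3 - <<'E'
from h import *
s=r.camera("scene");f=s["frame"].copy()
im=cv2.resize(f[120:300,180:400],None,fx=3,fy=3,interpolation=2)
im=np.clip(im.astype(float)*1.6,0,255).astype(np.uint8)
cv2.imwrite("pics/m17.png",cv2.cvtColor(im,cv2.COLOR_RGB2BGR))
E
```

```text
time: 25.25
ee_pos: [0.508, -0.2067, 0.2045]
eef_rot: [1.0, -0.0, -0.001, -0.0]
ft_force: [0.6, -0.6, -0.8]
width: 0.029
```

View pics/m17.png

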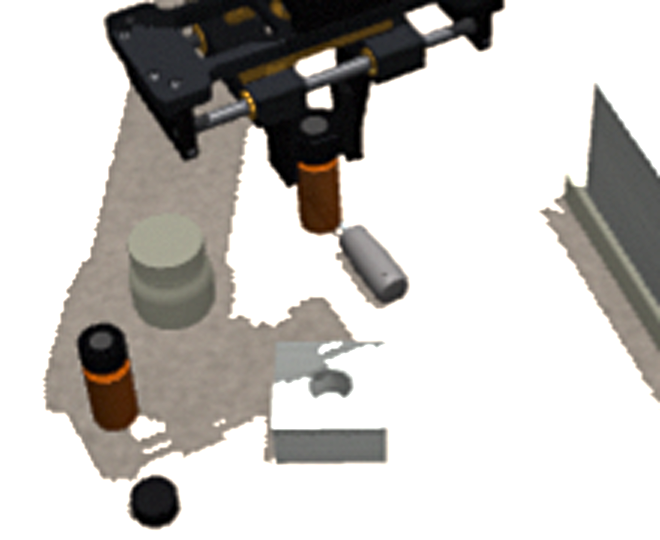

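```bash
python3 -m jog '[[0.46,-1.1,0,0,0,0,-1],[0.92,-2.2,0,0,0,0,-1],[1.37,-3.3,0,0,0,0,-1],[1.49,-3.6,0,0,0,0,-1],[1.49,-3.6,0,0,0,0,-1],[1.49,-3.6,0,0,0,0,-1],[1.49,-3.6,0,0,0,0,-1],[1.37,-3.3,0,0,0,0,-1],[0.92,-2.2,0,0,0,0,-1],[0.43,-1.2,0,0,0,0,-1],[0,0,0,0,0,0,-1],[0,0,0,0,0,0,-1]]'; python3 - <<'E'
from h import *
s=r.camera("scene");f=s["frame"].copy();p=r.read_state()["ee_pos"];print(p.round(4))
S=5;x0,y0=390,130
im=cv2.resize(f[y0:y0+115,x0:x0+150],None,fx=S,fy=S,interpolation=2)
im=np.clip(im.astype(float)*1.6,0,255).astype(np.uint8)
def cir(x,y,z,rr,c):
    q=np.array([(proj(s,[x+rr*np.cos(a),y+rr*np.sin(a),z])-[x0,y0]+.5)*S for a in np.linspace(0,6.3,60)]).astype(np.int32)
    cv2.polylines(im,[q],True,c,1)
cir(p[0],p[1],p[2]-.0239,.0125,(0,255,255))
cir(.6224,.0702,.095,.018,(0,255,0))
cv2.imwrite("pics/m18.png",im[:,:,::-1])
E
```

```text
time: 26.8
ee_pos: [0.6227, 0.0683, 0.2056]
eef_rot: [1.0, -0.001, 0.0, 0.0]
ft_force: [0.5, 0.3, -0.5]
width: 0.0294
[0.6227 0.0684 0.2057]
```

View pics/m18.png

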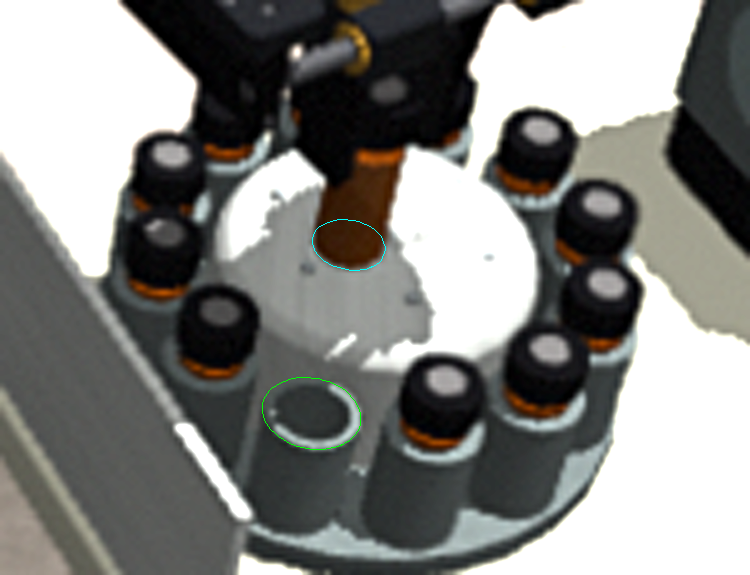

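```bash
python3 -m jog '[[-0.03,-0.18,0.5,0,0,0,-1],[0,0,1.2,0,0,0,-1],[0,0,1.5,0,0,0,-1],[0,0,1.5,0,0,0,-1],[0,0,1.3,0,0,0,-1],[0,0,0.8,0,0,0,-1],[0,0,0.4,0,0,0,-1],[0,0,0.2,0,0,0,-1],[0,0,0,0,0,0,-1],[0,0,0,0,0,0,-1],[0,0,0,0,0,0,-1]]'; cat > ov.py <<'E'
from h import *
import sys
s=r.camera("scene");t=r.camera("top");f=s["frame"].copy();st=r.read_state();p=st["ee_pos"];print(p.round(4),st["ft_force"].round(1))
S=7;x0,y0=410,150
im=cv2.resize(f[y0:y0+80,x0:x0+110],None,fx=S,fy=S,interpolation=2)
im=np.clip(im.astype(float)*1.6,0,255).astype(np.uint8)
def cir(x,y,z,rr,c):
    q=np.array([(proj(s,[x+rr*np.cos(a),y+rr*np.sin(a),z])-[x0,y0]+.5)*S for a in np.linspace(0,6.3,60)]).astype(np.int32)
    cv2.polylines(im,[q],True,c,1)
cir(p[0],p[1],p[2]-.0239,.0125,(0,255,255))
cir(.6224,.0702,.095,.018,(0,255,0))
cir(p[0],p[1],p[2]-.0239+.072,.015,(255,0,0))
cv2.imwrite(sys.argv[1],im[:,:,::-1]); save(t,"pics/t"+sys.argv[1][5:])
E
python3 ov.py pics/m19.png
```

```text
time: 28.22
ee_pos: [0.6228, 0.0718, 0.1317]
eef_rot: [1.0, -0.0, 0.0, -0.0]
ft_force: [0.8, -0.8, 0.1]
width: 0.0294
[0.6227 0.0718 0.1316] [-0.5  0.3 -0.3]
```

View pics/m19.png

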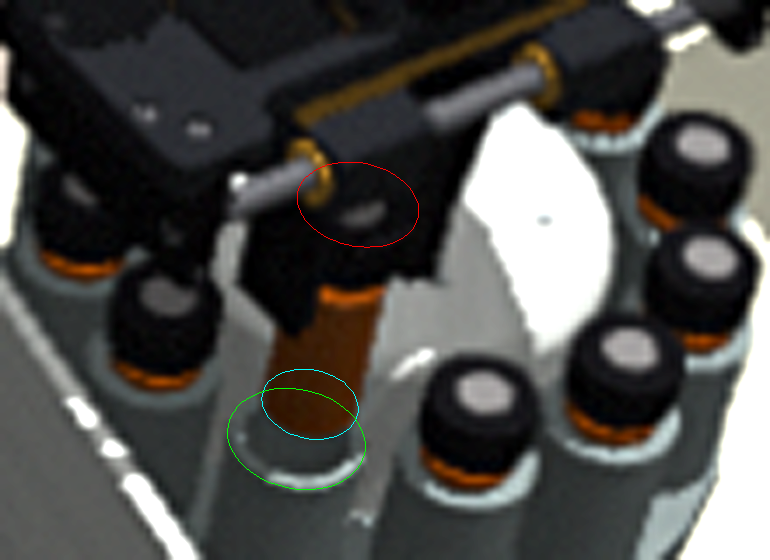

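View pics/tm19.png

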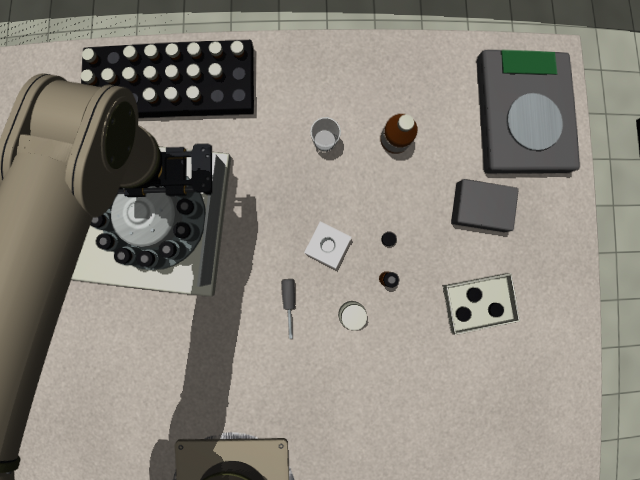

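```bash
python3 -m jog '[[-0.04,0.16,0.13,0,0,0,-1],[0,0,0.14,0,0,0,-1],[0,0,0,0,0,0,-1],[0,0,0,0,0,0,-1],[0,0,0,0,0,0,-1],[0,0,0,0,0,0,-1]]'; python3 ov.py pics/m20.png
```

```text
time: 29.08
ee_pos: [0.6223, 0.0702, 0.1288]
eef_rot: [1.0, -0.0, 0.0, -0.0]
ft_force: [-0.4, -0.4, -0.7]
width: 0.0291
[0.6222 0.0702 0.1287] [ 0.  -0.7 -0.3]
```

View pics/m20.png

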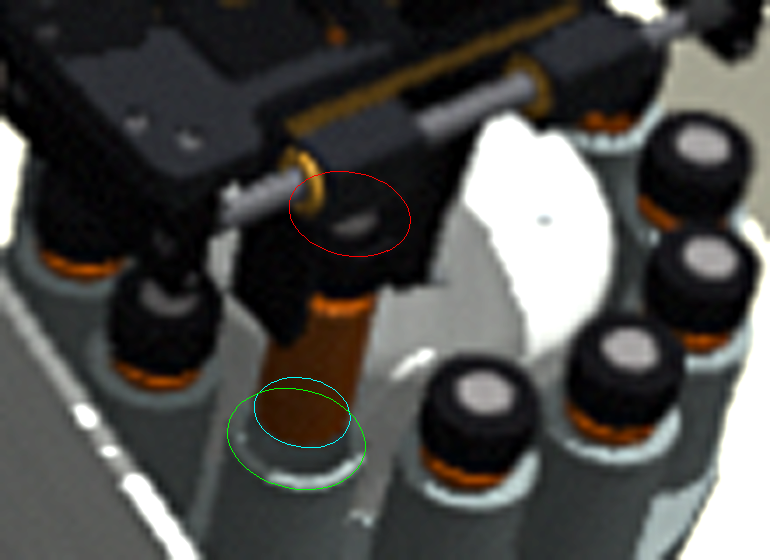

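```bash
python3 - <<'E'
from h import *
a=cv2.imread("pics/scene0.png",0);s=r.camera("scene");b=cv2.cvtColor(s["frame"],cv2.COLOR_RGB2GRAY)
for x,y in [(479,207),(498,203),(510,190),(509,173),(497,159)]:
    T=cv2.resize(a[y-9:y+10,x-9:x+10],None,fx=4,fy=4,interpolation=2);W=cv2.resize(b[y-14:y+15,x-14:x+15],None,fx=4,fy=4,interpolation=2)
    m=cv2.matchTemplate(W,T,cv2.TM_CCOEFF_NORMED);_,v,_,l=cv2.minMaxLoc(m);print((l[0]-20)/4,(l[1]-20)/4,round(v,2))
st=r.read_state();print(st["ee_pos"].round(4),np.abs(st["joint_vel"]).max(),st["ft_force"].round(1),st["time"])
for d in r.search_frame(s,"vial_a_mid")[:3]: print(d)
E
```

```text
0.0 -0.25 0.88
0.0 0.0 1.0
0.0 0.0 1.0
0.0 0.0 1.0
-0.5 0.25 0.54
[0.6222 0.0702 0.1287] 0.0012628531385062841 [-0.4 -0.2 -0.8] 29.225
{'rect': [445.1, 176.7, 468.8, 212.4], 'score': 0.82}
{'rect': [366.2, 88.6, 623.8, 288.7], 'score': 0.61}
{'rect': [284.0, 180.3, 317.7, 222.1], 'score': 0.55}
```

```bash
python3 -c "
from bench import r
print(r.close_job())"
```

```text
the job is handed in; nothing more can be done
None
```

The job is handed in: the slim vial is held upright and still over the empty pocket, about 10 mm above its mouth. The run took about 29 s of the 72 s allowed.

**What I did**
- I picked the slim vial from the camera images, where its body is narrower than its cap, and lifted it by the cap.
- I slid it 26 mm into the gauge bore, where it stopped at the bottom with 5 to 10 N of push. I then lifted it straight out and carried it over the guard.
- The wide vial was never touched and still stood upright in the last top picture. I did not try it in the gauge.

**Last checks**
- **Position:** the TCP is at (0.6222, 0.0702, 0.1287). The pocket measured (0.6224, 0.0702) from both cameras. A separate estimate from the ring of the other caps differed by about 1.5 mm.
- **Stillness:** joint speeds were about 0.001 rad/s, and the force on the wrist was within noise.
- **Carousel:** three of the five neighbouring caps I compared matched the first picture exactly (score 1.0). The other two matched less well (0.88 and 0.54, shifted up to 0.5 pixel), possibly because of the arm's shadow.

**What disagreed**
- **Fingertip length:** the tips stood about 25–30 mm higher than the TCP pose and `r.tip_extent` imply, so my first grasp closed on empty air above the vial. I fixed this with contact and pictures, and took all later heights from the vial standing on the bench.
- **Overlay:** in the scene camera the vial showed up to about 1 pixel (roughly 2 mm) from its predicted place at times. At the end it matched.

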